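# Find the spacer's blind hole on the pin, then hold it hole-up

### The job

This press spacer is drilled at one end only. Find the drilled end by slipping its hole about 2 cm onto the level pin of the pin stand, then draw the spacer off again, turn it so that the hole faces straight up and lift it to about 20 cm above the table, ready for oiling. Finish while still holding it steadily up in the air like that, and leave the other things on the table where they are.

Things in the scene. Friction and masses are not known exactly. Their poses are not given: they have to be found in the camera images.
- spacer_center (a point): centre of the loose spacer: plain square aluminium bar 70 mm long, 40 x 40 mm (37 x 37 mm over the last 8 mm at both ends), about 0.22 kg, lying on a long side, centre 20 mm up. Its x axis runs along the 70 mm to the drilled end; z is up at the start. The drilled end has a round blind hole 20 mm across, 28 mm deep, in its middle; the other end is solid. From above both ends look alike
- spacer_mouth (a point): centre of the mouth of the blind hole, on the drilled end face of the spacer, 35 mm along the spacer's x axis from its centre; same axes as spacer_center
- pin_tip (a point): free end of the level steel pin of the fixed pin stand, 52 mm above the table; its x runs level along the pin from the tip towards the block that carries it, z is up. The pin is 14 mm thick, its end tapers over 3 mm, and it stands 40 mm out of the block, with a flat collar 22 mm wide and 2 mm thick at its foot
- pin_stand: the fixed dark steel stand, origin at table height 1 mm in front of (outside) the pin's tip, same axes as pin_tip. Upright block 50 mm wide (y), 30 mm thick, from x = 40 to 70 mm, 68 mm tall; base plate 84 mm wide, 10 mm thick, from x = -10 to 80 mm, with screw heads 3 mm high
- sanding_block: bystander: loose brown sanding block 42 x 72 x 30 mm; origin at its underside
- ink_tin_red: bystander: loose round lidded tin, 70 mm wide, 40 mm tall; origin at its underside
- eraser: bystander: loose eraser 21 x 45 x 13 mm; origin at its underside
Not all that is in view belongs to the job. Of the things that look like the pin_stand, the larger one is meant.

How it is judged (in metres and radians):
On the way:
1. the blind hole sits on the pin, at least 15 mm deep (x of spacer_mouth in the frame of pin_tip above 0.015 m and x of spacer_center in the frame of pin_tip below 0 m and y of spacer_mouth in the frame of pin_tip between -0.006 and 0.006 m and z of spacer_mouth in the frame of pin_tip between -0.006 and 0.006 m), for 0.2 s.
At the end, for the whole second after the job is handed in: After its hole has been at least 15 mm on the pin, the spacer is held still between the fingers, off the pin, its centre more than 130 mm above the table and its drilled end facing up within 15 degrees; sanding block, tin and eraser are within 30 mm of where they were (height (world z) of spacer_center above 0.13 m and angle between spacer_center's own x axis and vertical below 0.26 rad and contact force between spacer and the fingers above 1 N and contact force between spacer and pin_stand below 0.1 N and linear speed of spacer below 0.03 m/s and angular speed of spacer below 0.3 rad/s and distance of each of sanding_block, ink_tin_red, eraser from where it was at the start of the episode below 0.03 m); the arm keeps its last pose, push and grip.
It fails at once if a bystander is pushed more than 30 mm (distance of any of sanding_block, ink_tin_red, eraser from where it was at the start of the episode above 0.03 m).
It also fails if it takes over 58 s, if anything falls off the work surface, if the arm or the gripper's body presses on something with over 40 N, if the wrist force passes 120 N, or if a joint passes its speed limit or range.

### The arm

A 7-joint arm with a two-finger parallel gripper is mounted at the origin on a cart in front of the work surface, level with it; the furniture and walls round the work are solid. World frame = base frame: x ahead of the robot, y to its left, z up, the work surface at z = 0. Lengths are in mm, angles in rad, forces in N, time in s.
With the tool pointing down it reaches from about 400 to 875 mm from the base axis. Payload 4.4 kg.
Tool frame: the origin (TCP) lies at the very end of the fingers, on their centre line; the grasp point (between the pads) lies 19 mm behind it; z points along the fingers, y is the direction in which the jaws open and shut (so a half turn about z gives the same grasp; the last joint's range is limited). The gripper opens to 85 mm and grips with 20 to 120 N. Pads are 22 mm wide; open, the fingers measure 114 mm over their backs; the gripper's body (76 mm by 85 mm) begins 54 mm behind the grasp point. The pads swing forward as they close: fully open they stand 13 mm farther back than shut.
Start: joints at [1.166, 0.628, 0.038, 1.517, -0.027, 0.996, -0.02], TCP at [216.059, -613.055, 231.313] pointing down, gripper open.
Joint ranges: [-3.06, 3.06], [-0.37, 2.12], [-1.25, 1.32], [0.18, 2.47], [-1.1, 4.24], [0.23, 1.98], [-2.94, 2.94]. Speed limits (rad/s): [2.57, 2.57, 3.14, 3.14, 3.14, 3.14, 3.14].

### API

Orientations are given as [roll, pitch, yaw] about the fixed x, y, z axes, in that order (R = Rz(yaw) Ry(pitch) Rx(roll)).
In Python, from cell import read_state, get_image, calibration, finish_job gives the robot as it stands. The module is installed in compiled form; this text tells all that it offers.
- The arm moves only by the tool apply_moves, never from a script. Its argument "increments" is a list of rows, each an object of numbers: "tx", "ty", "tz": the shift along the world's x, y, z in m; "rx", "ry", "rz": the turn, a rotation vector about the world's x, y, z in units of 5 degrees (1.0 is 5 degrees); "claw": the finger opening in m, from 0 to 0.0854. In form: [{"tx": .., "ty": .., "tz": .., "rx": .., "ry": .., "rz": .., "claw": ..}, ...]. A call has 1 to 12 rows; each row is the pose to reach, as a shift and turn from the pose commanded when the call began; what a row does not reach only later rows make up. A row lasts 1/10 s, in which the tool goes at most 50 mm and 8.59 degrees, less where a joint would pass 70% of its speed; a pose out of reach is approached as far as the arm can. A call with a gripper value outside its range is refused whole. The fingers move at their own pace and stop on an object; the grip force is fixed at half the most. Time passes only in rows, so rows that repeat a pose let the fingers close. It gives the time, the measured TCP pose, the force and the opening at its end, in the units of the state.
- read_state(): the state, without advancing time (a new reading comes with each control period).
- get_image(name): name is "scene" or "top"; returns the picture (384x512x3 uint8, red, green, blue); there is no depth.
- calibration(name): a dict with "camera_matrix" (3x3 intrinsics, pixels), "distortion" ([k1, k2, p1, p2, k3] as OpenCV has them; the pictures are not rectified), "origin" and "attitude" of the camera in the world. Camera axes: x right, y up, looking along -z (the intrinsics and any distortion apply to the point x, -y, -z); pixel columns grow to the right and rows downward; lengths in mm; the calibration is good to about 2 mm. A picture is of the moment at which its call begins. calibration takes no time and is no camera call.
- finish_job(): hands the job in, once; it reports no verdict.
The state is a dict: "clock": time; "qpos": joint angles; "qd": joint speeds; "tau": joint torques, N m; "eef_pos": TCP position; "tool_rot": TCP orientation; "force": force on the tool from outside, world axes, zero at the start; "torque": the same for the moment, N m; "width": finger opening in mm.
Only numpy, scipy, OpenCV 4.12 (cv2) and the standard library are available. Lean on these libraries where they do the work, as an engineer would, in place of code of your own. Each camera call takes 0.05 s, during which the arm holds its last target. There are 200 camera calls.

## Working session

There is one attempt and no reset: what is moved stays moved. The work goes in short steps, Python scripts to look and compute and a tool call to move; the robot and the scene stay as the last step left them, time stands still between calls to the robot, and variables do not carry over. Pictures are saved under pics/ and viewed, about 8 in all and at most 12, crops included, and the job is handed in when it is done.

Besides the shell and the picture viewer there is one more tool, called after "Request:" as a command line: name --argument value ..., lists and objects as JSON in quotes. apply_moves: Moves the arm, as the interface text tells. Its arguments: {"type":"object","properties":{"increments":{"type":"array"}},"required":["increments"]}

```bash
mkdir -p pics; cat > h.py <<'E'
import numpy as np, cv2
from cell import *
def cam(n):
    c=calibration(n); return c
def R_of(a):
    a=np.array(a,float)
    if a.shape==(3,3): return a
    from scipy.spatial.transform import Rotation as R
    return R.from_euler('xyz',a).as_matrix() if a.size==3 else R.from_quat(a).as_matrix()
def ray(n,uv):
    c=calibration(n);K=np.array(c['camera_matrix'],float);d=np.array(c['distortion'],float)
    p=cv2.undistortPoints(np.array(uv,float).reshape(-1,1,2),K,d).reshape(-1,2)
    D=np.c_[p[:,0],-p[:,1],-np.ones(len(p))]@R_of(c['attitude']).T
    return np.array(c['origin'],float),D
def onz(n,uv,z):
    o,D=ray(n,uv); return o+D*((z-o[2])/D[:,2])[:,None]
def proj(n,P):
    c=calibration(n);K=np.array(c['camera_matrix'],float);d=np.array(c['distortion'],float)
    q=(np.array(P,float).reshape(-1,3)-c['origin'])@R_of(c['attitude'])
    q=q*[1,-1,-1]
    return cv2.projectPoints(q,np.zeros(3),np.zeros(3),K,d)[0].reshape(-1,2)
def shot(n,f,box=None,s=1):
    im=get_image(n)[:,:,::-1].copy(); cv2.imwrite('pics/raw_'+f,im)
    if box: im=im[box[1]:box[3],box[0]:box[2]]
    cv2.imwrite('pics/'+f,cv2.resize(im,None,fx=s,fy=s,interpolation=cv2.INTER_CUBIC)); 
E
python3 - <<'E'
from h import *
print(calibration('scene'));print(calibration('top'));print(read_state())
shot('scene','s0.png',None,1.5);shot('top','t0.png',None,1.5)
s=read_state();print(proj('top',[s['eef_pos']]),proj('scene',[s['eef_pos']]))
E
```

```text
{'camera_matrix': array([[452.20276575,   0.        , 256.67828094],
       [  0.        , 452.20276575, 187.45633036],
       [  0.        ,   0.        ,   1.        ]]), 'distortion': array([-0.13649293,  0.        ,  0.        ,  0.        ,  0.        ]), 'origin': array([  19.5491234 , -432.38987841,  658.23087521]), 'attitude': array([ 0.80365259, -0.01987202, -0.87904181])}
{'camera_matrix': array([[498.15173674,   0.        , 252.1386036 ],
       [  0.        , 498.15173674, 195.89699332],
       [  0.        ,   0.        ,   1.        ]]), 'distortion': array([0.02396701, 0.        , 0.        , 0.        , 0.        ]), 'origin': array([ 289.50505167,  -36.97985996, 1046.23155464]), 'attitude': array([ 0.21085882, -0.00170458, -1.60462197])}
{'clock': 0.0, 'qpos': array([ 1.16617031,  0.62931635,  0.03846845,  1.51834438, -0.02701704,
        0.99629754, -0.01999184]), 'qd': array([-1.12410547e-03,  2.81600033e-04,  9.24306068e-04, -9.11595239e-04,
       -1.40865259e-04,  5.78161032e-05,  6.17181575e-04]), 'tau': array([-1.01507270e-03, -5.63398147e+01,  1.22641660e+00, -1.93448085e+01,
        1.12274659e-02,  1.05010509e-02, -8.46321413e-08]), 'eef_pos': array([ 215.86291939, -612.46426585,  230.41641672]), 'tool_rot': array([-3.13974587e+00,  2.36220585e-05,  3.38804034e-01]), 'force': array([-0.53495199,  0.37077764, -0.2489591 ]), 'torque': array([0.00473775, 0.0115211 , 0.03313919]), 'width': 85.67844439242032}
[[622.17853087 339.64117687]] [[543.65957245 509.33395813]]
```

View pics/s0.png

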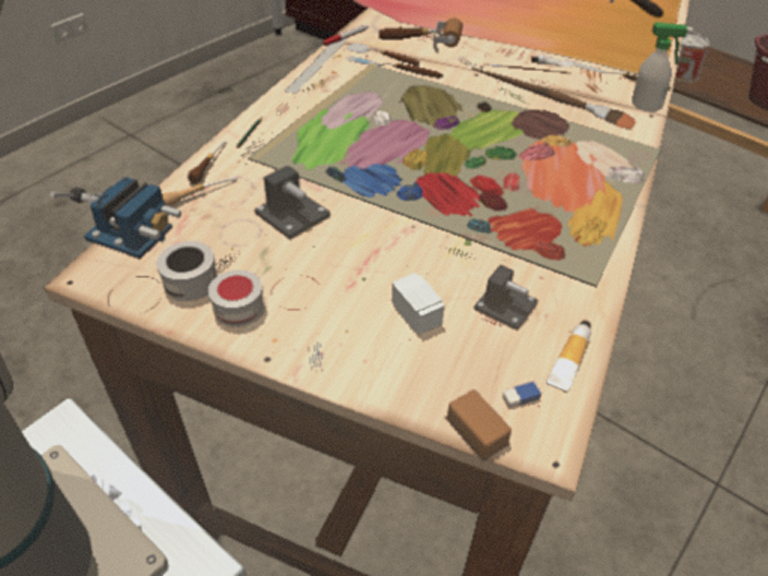

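View pics/t0.png

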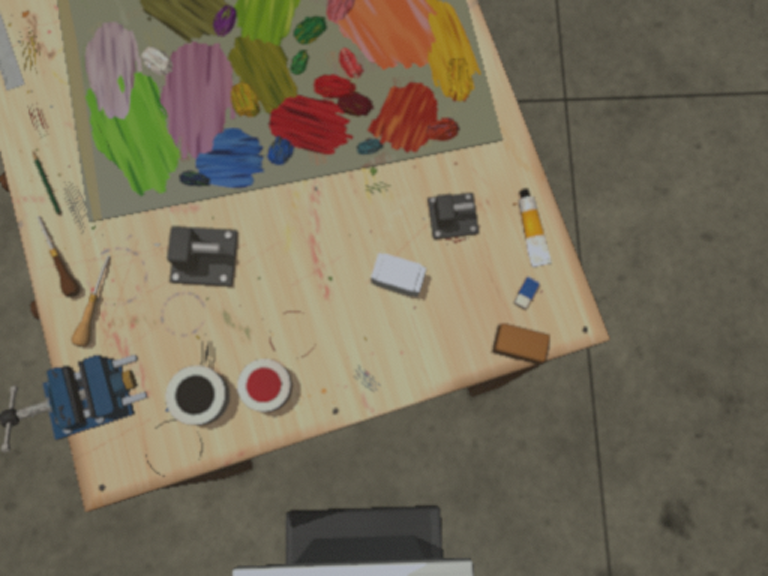

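Candidates for the spacer are the pale block at top (265,183) and scene (279,202). The white/blue eraser, paint tube and tins do not match. There are two pin stands: a larger one at top (135,171) and a smaller one at top (303,143). I'll check with close crops and measure.

```bash
python3 - <<'E'
from h import *
t=cv2.imread('pics/raw_t0.png');s=cv2.imread('pics/raw_s0.png')
up=lambda im,x0,y0,x1,y1,w,h:cv2.resize(im[y0:y1,x0:x1],(w,h),interpolation=cv2.INTER_CUBIC)
a=np.hstack([up(t,105,140,170,200,390,360),up(t,240,160,290,205,400,360)])
b=np.hstack([up(s,165,105,230,165,390,360),up(s,255,175,305,220,400,360)])
cv2.imwrite('pics/c.png',cv2.resize(np.vstack([a,b]),(658,600)))
# spacer mask: bright low-saturation
def mask(im,box,f):
    m=np.zeros(im.shape[:2],np.uint8);x0,y0,x1,y1=box
    m[y0:y1,x0:x1]=f(cv2.cvtColor(im,cv2.COLOR_BGR2HSV)[y0:y1,x0:x1])*255;return m
def big(m): return max(cv2.findContours(m,0,2)[0],key=cv2.contourArea)
for n,im,box in(('top',t,(240,160,295,205)),):
    c=big(mask(im,box,lambda h:(h[...,1]<40)&(h[...,2]>120)))
    r=cv2.minAreaRect(c);q=cv2.boxPoints(r);print(n,cv2.contourArea(c),q.round(1).tolist())
    P=onz(n,q,40);print(P.round(1),np.linalg.norm(P-np.roll(P,-1,0),axis=1),P.mean(0))
hs=cv2.cvtColor(t,cv2.COLOR_BGR2HSV)
# stand masks (dark) footprint at z=10
for box in((105,140,170,200),(280,120,325,165)):
    c=big(mask(t,box,lambda h:(h[...,2]<85)));r=cv2.minAreaRect(c);q=cv2.boxPoints(r);P=onz('top',q,10)
    print('stand',q.round(1).tolist(),P.round(1).tolist(),np.linalg.norm(P-np.roll(P,-1,0),axis=1))
print(cv2.cvtColor(t,cv2.COLOR_BGR2GRAY)[155:175,118:152])
E
```

```text
top 615.0 [[246.0, 185.3000030517578], [251.8000030517578, 166.5], [284.8999938964844, 176.6999969482422], [279.1000061035156, 195.5]]
[[ 527.6  -34.    40. ]
 [ 567.5  -47.3   40. ]
 [ 543.2 -115.5   40. ]
 [ 503.7 -101.6   40. ]] [42.06416178 72.34516848 41.87531471 71.76204154] [535.50519664 -74.59486774  40.        ]
stand [[110.80000305175781, 187.3000030517578], [113.4000015258789, 151.0], [157.8000030517578, 154.10000610351562], [155.3000030517578, 190.39999389648438]] [[540.0, 253.9, 10.0], [620.5, 250.3, 10.0], [610.3, 154.5, 10.0], [529.9, 159.6, 10.0]] [80.65014698 96.39154279 80.55624623 94.89522309]
stand [[285.20001220703125, 131.6999969482422], [314.6000061035156, 127.5], [318.6000061035156, 155.1999969482422], [289.20001220703125, 159.39999389648438]] [[652.2, -123.4, 10.0], [659.7, -188.3, 10.0], [596.3, -193.1, 10.0], [589.0, -129.0, 10.0]] [65.23370283 63.55033704 64.45748053 63.4225721 ]
[[ 72  72  72  73  71  72  72  68  62  52  43  48  60  70  72  74  75  74
   75  74  75  73  76  74  75  76  75  74  74  75  75  89 121 146]
 [ 73  71  72  72  73  73  72  68  60 
[... 1941 characters left out ...]
  76  76  77  76  73  66  52  47  44  46  45  43  44  45  45  47  48
   48  49  48  49  49  50  49  50  51  50  50  50  50  50  53  55]
 [ 78  76  76  74  77  73  64  53  46  43  47  45  40  45  46  46  52  50
   51  53  49  49  50  50  51  52  50  51  50  52  51  49  51  53]
 [ 72  71  71  72  73  70  61  51  46  43  44  42  43  46  46  51  52  54
   52  54  53  52  53  52  52  51  52  53  54  53  54  52  55  55]
 [ 63  64  62  65  67  63  56  48  44  45  46  45  40  46  48  52  53  54
   52  53  51  53  54  56  54  54  53  54  55  51  53  54  53  54]
 [ 53  52  54  53  53  54  51  45  45  44  46  45  44  41  49  51  52  52
   53  52  54  55  53  52  53  53  53  52  55  53  52  55  53  55]]
```

View pics/c.png

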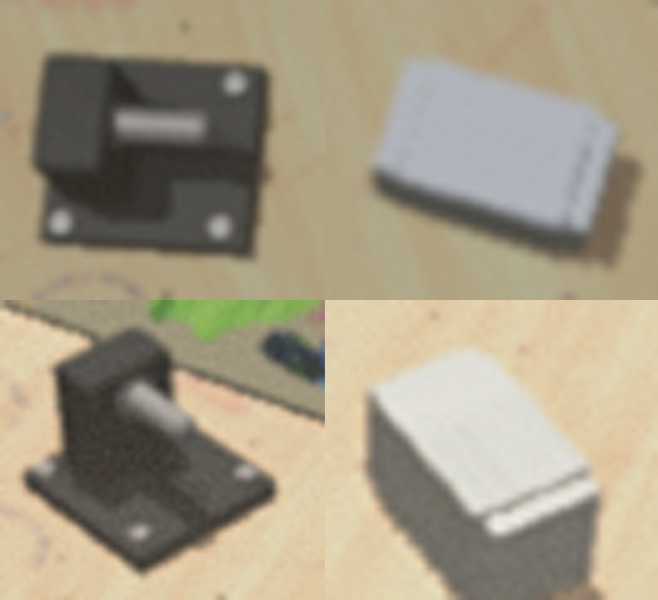

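```bash
python3 - <<'E'
from h import *
from scipy.optimize import least_squares
t=cv2.imread('pics/raw_t0.png');s=cv2.imread('pics/raw_s0.png')
c=s[175:232,250:310];c=np.clip((c.astype(float)-40)*2.2,0,255).astype(np.uint8)
cv2.imwrite('pics/c2.png',cv2.resize(c,(600,570),interpolation=cv2.INTER_CUBIC))
P=onz('top',[[145.4,164.8],[128.5,164.5]],52);print('pin top view',P.round(1),P[1]-P[0],np.degrees(np.arctan2(*(P[1]-P[0])[[1,0]])))
print('in scene',proj('scene',P))
g=cv2.cvtColor(s,cv2.COLOR_BGR2GRAY);m=np.zeros_like(g);m[112:150,185:215]=(g[112:150,185:215]>95)*255
for k in cv2.findContours(m,0,2)[0]:
    if cv2.contourArea(k)>10: print(cv2.minAreaRect(k),cv2.boxPoints(cv2.minAreaRect(k)).tolist())
# spacer centre edges check in scene: project 3d box corners
a=np.radians(70.3);u=np.array([np.cos(a),np.sin(a),0]);v=np.array([-u[1],u[0],0]);C=np.array([535.5,-74.6,20.])
print(proj('scene',[C+u*35*i+v*20*j+[0,0,20] for i in(1,-1) for j in (1,-1)]).round(1))
E
```

```text
pin top view [[575.2 172.2  52. ]
 [576.9 207.   52. ]] [ 1.77788563 34.78629532  0.        ] 87.07422746294648
in scene [[201.45071975 129.23301733]
 [191.13296397 122.8996303 ]]
((201.5, 126.5), (29.0, 25.0), 90.0) [[189.0, 112.0], [214.0, 112.0], [214.0, 141.0], [189.0, 141.0]]
[[259.8 186.1]
 [276.9 179.3]
 [278.9 208.4]
 [296.5 200.9]]
```

View pics/c2.png

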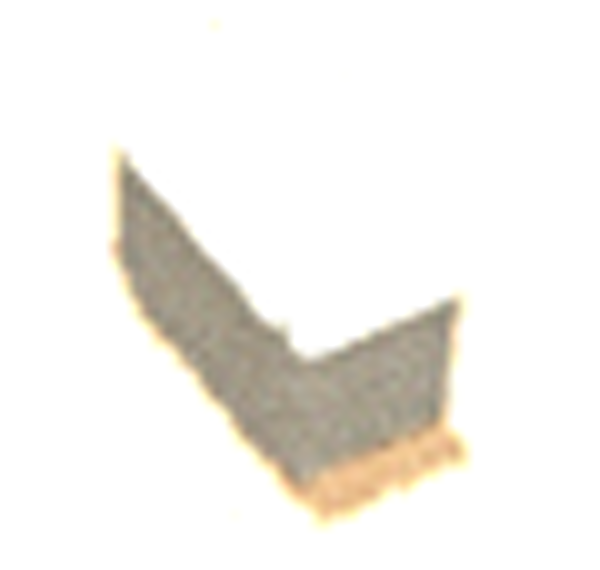

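The near (−y) end face is plain, so the drilled end should be the +y end, with the spacer's x axis at about 70°. The larger stand, at top (135,171), carries the pin pointing along about +y. I'll move above the spacer.

Request:
apply_moves --increments '[{"tx": 0.04,"ty": 0.03,"tz": 0,"rz": 1.5,"claw": 0.0854},{"tx": 0.06,"ty": 0.08,"tz": 0,"rz": 3},{"tx": 0.08,"ty": 0.12,"tz": 0,"rz": 4.5},{"tx": 0.105,"ty": 0.16,"tz": 0,"rz": 6},{"tx": 0.13,"ty": 0.2,"tz": 0,"rz": 7.5},{"tx": 0.155,"ty": 0.24,"tz": 0,"rz": 9},{"tx": 0.18,"ty": 0.28,"tz": 0,"rz": 10.2},{"tx": 0.205,"ty": 0.32,"tz": 0,"rz": 10.2},{"tx": 0.23,"ty": 0.36,"tz": 0,"rz": 10.2},{"tx": 0.255,"ty": 0.4,"tz": 0,"rz": 10.2},{"tx": 0.28,"ty": 0.44,"tz": 0,"rz": 10.2},{"tx": 0.3,"ty": 0.48,"tz": 0,"rz": 10.2}]'

```text
$.increments[0]: bad value
```

Request:
apply_moves --increments '[{"tx": 0.01,"ty": 0.03,"tz": -0.04},{"tx": 0.0195,"ty": 0.0585,"tz": -0.08},{"tx": 0.0195,"ty": 0.0585,"tz": -0.12},{"tx": 0.0195,"ty": 0.0585,"tz": -0.14},{"tx": 0.0195,"ty": 0.0585,"tz": -0.14},{"tx": 0.0195,"ty": 0.0585,"tz": -0.14}]'

```text
$.increments[0]: bad value
```

```bash
python3 - <<'E'
from h import *
np.set_printoptions(precision=3,suppress=True)
s=read_state();print(s['clock'],s['eef_pos'],s['tool_rot'],s['qpos'],s['force'])
im1=get_image('top')[:,:,::-1];im2=get_image('scene')[:,:,::-1]
a=cv2.resize(im1[140:230,210:320],(550,450)[:2],interpolation=2) 
b=cv2.resize(im2[130:250,230:330],(500,600),interpolation=2)[:450]
cv2.imwrite('pics/g1.png',cv2.resize(np.hstack([a[:, :400],b[:, :400]]),(800,450)))
S=onz('top',[[152,156.4],[117,184.4],[148.8,185.2]],13);print(S)
d=S[0]-S[2];print(np.degrees(np.arctan2(d[0],-d[1]))*1, np.degrees(np.arctan2(*(S[1]-S[2])[[1,0]])))
E
```

```text
0.1 [ 215.867 -612.525  230.488] [-3.14   0.     0.339] [ 1.166  0.629  0.038  1.518 -0.027  0.996 -0.02 ] [ 0.044 -0.528 -0.059]
[[604.665 166.467  13.   ]
 [545.08  240.194  13.   ]
 [541.094 172.766  13.   ]]
84.34163484034167 86.61655476907275
```

View pics/g1.png

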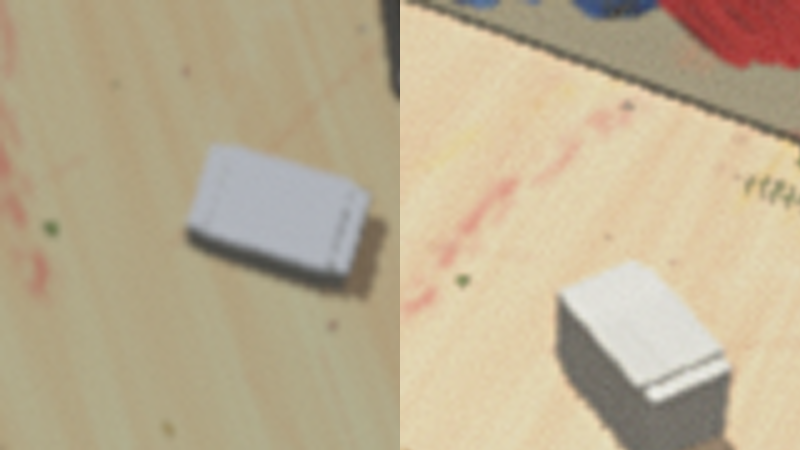

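The picture shows the arm still away, because the rows were refused. They probably need all seven keys, so I'll resend with them.

Request:
apply_moves --increments '[{"tx": 0.04,"ty": 0.03,"tz": 0,"rx": 0,"ry": 0,"rz": 1.5,"claw": 0.085},{"tx": 0.06,"ty": 0.08,"tz": 0,"rx": 0,"ry": 0,"rz": 3,"claw": 0.085},{"tx": 0.08,"ty": 0.12,"tz": 0,"rx": 0,"ry": 0,"rz": 4.5,"claw": 0.085},{"tx": 0.105,"ty": 0.16,"tz": 0,"rx": 0,"ry": 0,"rz": 6,"claw": 0.085},{"tx": 0.13,"ty": 0.2,"tz": 0,"rx": 0,"ry": 0,"rz": 7.5,"claw": 0.085},{"tx": 0.155,"ty": 0.24,"tz": 0,"rx": 0,"ry": 0,"rz": 9,"claw": 0.085},{"tx": 0.18,"ty": 0.28,"tz": 0,"rx": 0,"ry": 0,"rz": 10.2,"claw": 0.085},{"tx": 0.205,"ty": 0.32,"tz": 0,"rx": 0,"ry": 0,"rz": 10.2,"claw": 0.085},{"tx": 0.23,"ty": 0.36,"tz": 0,"rx": 0,"ry": 0,"rz": 10.2,"claw": 0.085},{"tx": 0.255,"ty": 0.4,"tz": 0,"rx": 0,"ry": 0,"rz": 10.2,"claw": 0.085},{"tx": 0.28,"ty": 0.44,"tz": 0,"rx": 0,"ry": 0,"rz": 10.2,"claw": 0.085},{"tx": 0.3,"ty": 0.48,"tz": 0,"rx": 0,"ry": 0,"rz": 10.2,"claw": 0.085}]'

```text
clock: 1.4
eef_pos: [517.3, -131.2, 231.4]
tool_rot: [3.141, -0.0, 1.229]
force: [0.7, -0.9, -0.8]
width: 85.3
```

Request:
apply_moves --increments '[{"tx": 0.01,"ty": 0.03,"tz": -0.03,"rx": 0,"ry": 0,"rz": 0,"claw": 0.085},{"tx": 0.0195,"ty": 0.0585,"tz": -0.06,"rx": 0,"ry": 0,"rz": 0,"claw": 0.085},{"tx": 0.0195,"ty": 0.0585,"tz": -0.1,"rx": 0,"ry": 0,"rz": 0,"claw": 0.085},{"tx": 0.0195,"ty": 0.0585,"tz": -0.14,"rx": 0,"ry": 0,"rz": 0,"claw": 0.085},{"tx": 0.0195,"ty": 0.0585,"tz": -0.14,"rx": 0,"ry": 0,"rz": 0,"claw": 0.085},{"tx": 0.0195,"ty": 0.0585,"tz": -0.14,"rx": 0,"ry": 0,"rz": 0,"claw": 0.085}]'

```text
clock: 2.0
eef_pos: [535.4, -74.6, 91.4]
tool_rot: [-3.14, 0.0, 1.229]
force: [0.4, 0.5, 0.1]
width: 85.1
```

```bash
python3 - <<'E'
from h import *
np.set_printoptions(precision=3,suppress=True)
s=read_state();print(s['clock'],s['eef_pos'],s['tool_rot'],s['qpos'],s['force'])
im1=get_image('top')[:,:,::-1];im2=get_image('scene')[:,:,::-1]
e=s['eef_pos'];print(proj('top',[e]),proj('scene',[e]))
a=cv2.resize(im1[130:230,210:310],(400,400),interpolation=2) 
b=cv2.resize(im2[130:230,230:330],(400,400),interpolation=2)
cv2.imwrite('pics/g2.png',np.hstack([a,b]))
E
```

```text
2.0 [535.423 -74.591  91.417] [-3.14   0.     1.229] [ 0.208  0.68  -0.185  1.94   0.226  0.542 -0.473] [0.413 0.513 0.1  ]
[[266.115 174.803]] [[279.292 173.842]]
```

View pics/g2.png

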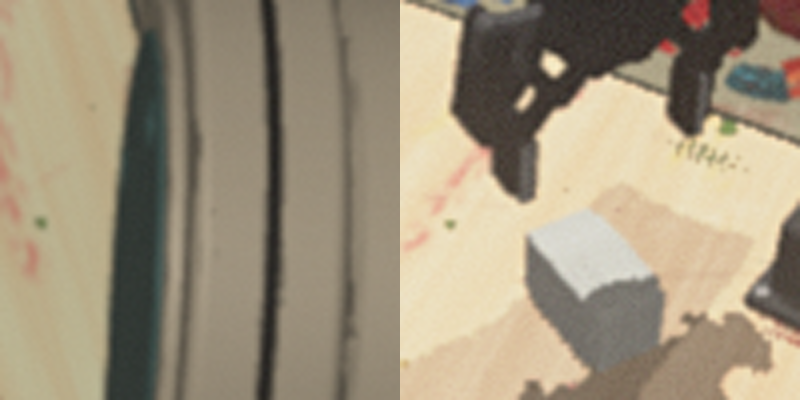

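The fingers straddle the spacer (tips at scene (260,180) and (304,164), block between at (279,202)). I'll descend and close.

Request:
apply_moves --increments '[{"tx": 0,"ty": 0,"tz": -0.04,"rx": 0,"ry": 0,"rz": 0,"claw": 0.085},{"tx": 0,"ty": 0,"tz": -0.07,"rx": 0,"ry": 0,"rz": 0,"claw": 0.085},{"tx": 0,"ty": 0,"tz": -0.085,"rx": 0,"ry": 0,"rz": 0,"claw": 0.085},{"tx": 0,"ty": 0,"tz": -0.085,"rx": 0,"ry": 0,"rz": 0,"claw": 0.085},{"tx": 0,"ty": 0,"tz": -0.085,"rx": 0,"ry": 0,"rz": 0,"claw": 0.03},{"tx": 0,"ty": 0,"tz": -0.085,"rx": 0,"ry": 0,"rz": 0,"claw": 0.03},{"tx": 0,"ty": 0,"tz": -0.085,"rx": 0,"ry": 0,"rz": 0,"claw": 0.03},{"tx": 0,"ty": 0,"tz": -0.085,"rx": 0,"ry": 0,"rz": 0,"claw": 0.03},{"tx": 0,"ty": 0,"tz": -0.085,"rx": 0,"ry": 0,"rz": 0,"claw": 0.03},{"tx": 0,"ty": 0,"tz": -0.085,"rx": 0,"ry": 0,"rz": 0,"claw": 0.03},{"tx": 0,"ty": 0,"tz": -0.085,"rx": 0,"ry": 0,"rz": 0,"claw": 0.03}]'

```text
clock: 3.2
eef_pos: [536.7, -74.7, 7.9]
tool_rot: [3.139, -0.001, 1.229]
force: [-0.6, -0.1, 6.9]
width: 39.4
```

Request:
apply_moves --increments '[{"tx": 0,"ty": 0,"tz": 0.03,"rx": 0,"ry": 0,"rz": 0,"claw": 0.03},{"tx": 0,"ty": 0,"tz": 0.07,"rx": 0,"ry": 0,"rz": 0,"claw": 0.03},{"tx": 0,"ty": 0.02,"tz": 0.1,"rx": 0,"ry": 0,"rz": 0,"claw": 0.03},{"tx": 0.01,"ty": 0.05,"tz": 0.11,"rx": 0,"ry": 0,"rz": 1,"claw": 0.03},{"tx": 0.02,"ty": 0.085,"tz": 0.11,"rx": 0,"ry": 0,"rz": 2,"claw": 0.03},{"tx": 0.025,"ty": 0.12,"tz": 0.11,"rx": 0,"ry": 0,"rz": 3.2,"claw": 0.03},{"tx": 0.03,"ty": 0.15,"tz": 0.11,"rx": 0,"ry": 0,"rz": 3.2,"claw": 0.03},{"tx": 0.0365,"ty": 0.17,"tz": 0.11,"rx": 0,"ry": 0,"rz": 3.2,"claw": 0.03},{"tx": 0.0365,"ty": 0.175,"tz": 0.08,"rx": 0,"ry": 0,"rz": 3.2,"claw": 0.03},{"tx": 0.0365,"ty": 0.175,"tz": 0.05,"rx": 0,"ry": 0,"rz": 3.2,"claw": 0.03},{"tx": 0.0365,"ty": 0.175,"tz": 0.034,"rx": 0,"ry": 0,"rz": 3.2,"claw": 0.03},{"tx": 0.0365,"ty": 0.175,"tz": 0.034,"rx": 0,"ry": 0,"rz": 3.2,"claw": 0.03}]'

```text
clock: 4.4
eef_pos: [570.0, 100.0, 38.4]
tool_rot: [-3.137, 0.002, 1.508]
force: [-1.6, 0.2, -2.1]
width: 39.0
```

```bash
python3 - <<'E'
from h import *
np.set_printoptions(precision=3,suppress=True)
s=read_state();print(s['clock'],s['eef_pos'],s['tool_rot'],s['qpos'],s['force'],s['width'])
im1=get_image('top')[:,:,::-1];im2=get_image('scene')[:,:,::-1]
a=cv2.resize(im1[130:210,105:185],(400,400),interpolation=2) 
b=cv2.resize(im2[100:180,170:250],(400,400),interpolation=2)
cv2.imwrite('pics/g3.png',np.hstack([a,b]))
E
```

```text
4.4 [570.012  99.964  38.419] [-3.137  0.002  1.508] [-0.091  0.806 -0.208  1.851  0.305  0.52  -0.565] [-1.562  0.206 -2.056] 38.97878934237189
```

View pics/g3.png

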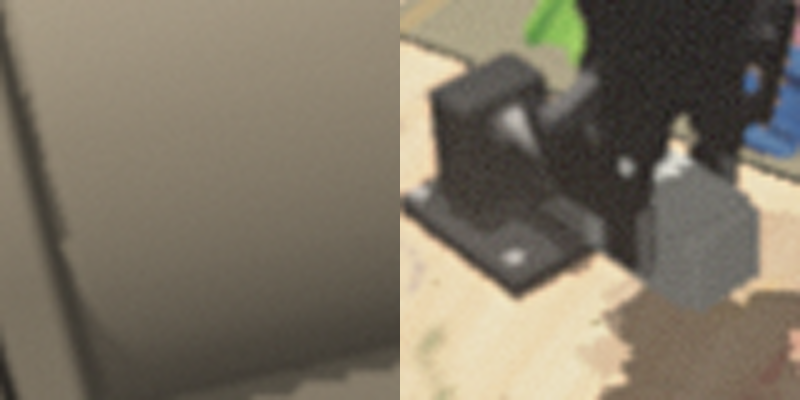

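```bash
python3 - <<'E'
from h import *
a=1.508;u=np.array([np.cos(a),np.sin(a),0]);v=np.array([u[1],-u[0],0]);C=np.array([570.5,100,50.5])
for i,h in((-35,18.5),(-27,20)):
  print(proj('scene',[C+u*i+v*h*j+[0,0,h*k] for j in(-1,1) for k in(-1,1)]).round(1).tolist())
print('pin tip axis err vs spacer at same y',C+u*(172.2-100))
im=cv2.cvtColor(get_image('scene')[:,:,::-1],cv2.COLOR_BGR2GRAY)
print(im[132:166:1,214:244:2])
E
```

```text
[[229.2, 161.9], [228.8, 148.3], [241.5, 153.9], [241.4, 140.4]]
[[226.1, 161.0], [225.6, 146.3], [239.4, 152.5], [239.2, 137.9]]
pin tip axis err vs spacer at same y [575.03091557 172.0576908   50.5       ]
[[129 111  42  56 171 212 199 127  74  53  60  80 122 123 141]
 [125 113  43  75 199 211 169 114 104  75  55  83 189 160 107]
 [ 79  78  48  82 194 170 122 117 113 108  70  80 204 215 158]
 [ 51  49  45  64 139 126 111 116 117 120 102  92 207 223 220]
 [ 47  48  50  61 112 113 113 115 115 112 118 104 197 226 225]
 [ 53  47  48  64 108 113 112 114 116 117 115 112 169 222 222]
 [ 46  49  48  71 113 112 116 116 117 115 117 111 123 215 223]
 [ 46  53  48  80 114 114 113 112 119 111 113 113 106 194 222]
 [ 50  49  47  74 114 113 111 116 113 118 111 110 112 150 216]
 [ 51  50  60  79 111 113 111 114 114 113 118 115 116 113 204]
 [ 52  54  84  80 114 111 113 113 116 115 113 111 118 105 185]
 [ 50  50  83  85 113 118 111 110 111 110 113 119 111 106 181]
 [ 54  58  86  84 110 113 115 112 109 114 114 111 108 104 179]
 [ 56  53  83  83 113 112 112 108 107 116 115 109 109 104 179]
 [ 55  58 
[... 550 characters left out ...]
3 191]
 [218 193 138 115 111 114 111 112 111 110 110 108 114 155 203]
 [200 202 169 119 114 114 111 114 111 111 108 108 150 197 195]
 [197 202 155 109 114 115 110 112 110 110 107 134 188 198 154]
 [204 196 120 105 110 113 110 114 111 110 120 171 202 153 115]
 [200 161 110 109 110 111 116 113 112 113 128 177 191 121 112]
 [161 120 109 110 109 114 112 112 112 111 117 124 168 113 111]
 [124 107 106 109 110 111 108 111 110 110 111 109 125 114 112]
 [126 107 114 111 108 114 107 111 112 106 111 109 110 110 111]
 [133 112 114 111 107 108 108 108 111 108 113 112 117 112 113]
 [128 110 108 112 112 105 113 112 111 111 113 116 114 113 115]
 [117 111 115 110 105 110 109 109 110 108 114 114 115 115 115]]
```

The spacer sits as predicted: measured corner (229.4,161.6) against computed (229.2,161.9), and its axis lines up with the pin. I'll advance gently.

Request:
apply_moves --increments '[{"tx": 0.0005,"ty": 0.01,"tz": 0.0015,"rx": 0,"ry": 0,"rz": 0,"claw": 0.03},{"tx": 0.001,"ty": 0.02,"tz": 0.0015,"rx": 0,"ry": 0,"rz": 0,"claw": 0.03},{"tx": 0.0018,"ty": 0.028,"tz": 0.0015,"rx": 0,"ry": 0,"rz": 0,"claw": 0.03},{"tx": 0.002,"ty": 0.032,"tz": 0.0015,"rx": 0,"ry": 0,"rz": 0,"claw": 0.03},{"tx": 0.0023,"ty": 0.036,"tz": 0.0015,"rx": 0,"ry": 0,"rz": 0,"claw": 0.03},{"tx": 0.0025,"ty": 0.039,"tz": 0.0015,"rx": 0,"ry": 0,"rz": 0,"claw": 0.03},{"tx": 0.0027,"ty": 0.042,"tz": 0.0015,"rx": 0,"ry": 0,"rz": 0,"claw": 0.03},{"tx": 0.0027,"ty": 0.042,"tz": 0.0015,"rx": 0,"ry": 0,"rz": 0,"claw": 0.03}]'

```text
clock: 5.35
eef_pos: [574.7, 142.9, 41.8]
tool_rot: [-3.142, -0.0, 1.508]
force: [0.4, 1.1, -1.5]
width: 39.4
```

Request:
apply_moves --increments '[{"tx": -0.0012,"ty": 0,"tz": -0.0018,"rx": 0,"ry": 0,"rz": 0,"claw": 0.03},{"tx": -0.001,"ty": 0.004,"tz": -0.0018,"rx": 0,"ry": 0,"rz": 0,"claw": 0.03},{"tx": -0.0008,"ty": 0.007,"tz": -0.0018,"rx": 0,"ry": 0,"rz": 0,"claw": 0.03},{"tx": -0.0006,"ty": 0.01,"tz": -0.0018,"rx": 0,"ry": 0,"rz": 0,"claw": 0.03},{"tx": -0.0004,"ty": 0.013,"tz": -0.0018,"rx": 0,"ry": 0,"rz": 0,"claw": 0.03},{"tx": -0.0004,"ty": 0.013,"tz": -0.0018,"rx": 0,"ry": 0,"rz": 0,"claw": 0.03}]'

```text
clock: 5.95
eef_pos: [574.4, 156.4, 40.1]
tool_rot: [3.141, -0.001, 1.509]
force: [-0.2, -0.2, -2.0]
width: 39.0
```

```bash
python3 - <<'E'
from h import *
np.set_printoptions(precision=3,suppress=True)
s=read_state();print(s['clock'],s['eef_pos'],s['tool_rot'],s['qpos'],s['force'],s['torque'],s['width'])
im2=get_image('scene')[:,:,::-1]
cv2.imwrite('pics/g4.png',cv2.resize(im2[95:175,165:245],(560,560),interpolation=2))
a=1.508;u=np.array([np.cos(a),np.sin(a),0]);v=np.array([u[1],-u[0],0]);C=s['eef_pos']+[0,0,12.1]
print(proj('scene',[C+u*-35+v*18.5*j+[0,0,18.5*k] for j in(-1,1) for k in(-1,1)]).round(1).tolist())
E
```

```text
5.95 [574.418 156.357  40.085] [ 3.141 -0.001  1.509] [-0.186  0.816 -0.202  1.809  0.286  0.544 -0.634] [-0.225 -0.182 -1.99 ] [ 0.019 -0.058  0.018] 39.02785650714518
[[211.2, 149.4], [210.4, 135.9], [223.5, 141.9], [223.0, 128.4]]
```

View pics/g4.png

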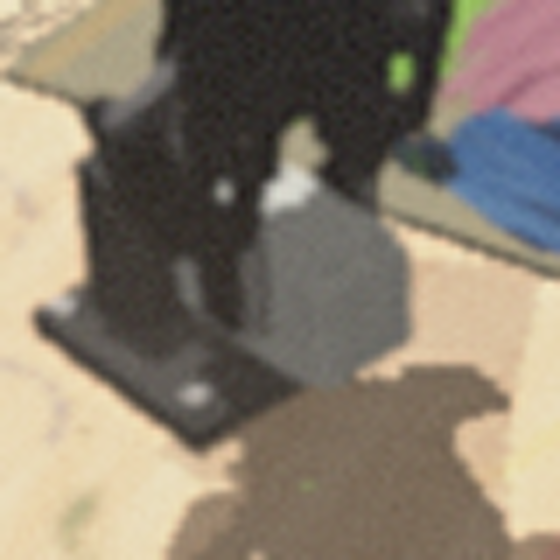

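The hole has gone over the pin with almost no force. The corner at (211.4,150.4) matches the prediction, so the spacer hasn't slipped. I'll go 2 mm deeper, dwell, and draw off.

Request:
apply_moves --increments '[{"tx": 0.0001,"ty": 0.001,"tz": 0,"rx": 0,"ry": 0,"rz": 0,"claw": 0.03},{"tx": 0.0001,"ty": 0.002,"tz": 0,"rx": 0,"ry": 0,"rz": 0,"claw": 0.03},{"tx": 0.0001,"ty": 0.002,"tz": 0,"rx": 0,"ry": 0,"rz": 0,"claw": 0.03},{"tx": 0.0001,"ty": 0.002,"tz": 0,"rx": 0,"ry": 0,"rz": 0,"claw": 0.03},{"tx": 0.0001,"ty": 0.002,"tz": 0,"rx": 0,"ry": 0,"rz": 0,"claw": 0.03}]'

```text
clock: 6.5
eef_pos: [574.5, 157.3, 40.0]
tool_rot: [-3.142, 0.0, 1.508]
force: [-0.0, -0.5, -2.0]
width: 39.2
```

Request:
apply_moves --increments '[{"tx": -0.0006,"ty": -0.008,"tz": 0,"rx": 0,"ry": 0,"rz": 0,"claw": 0.03},{"tx": -0.001,"ty": -0.016,"tz": 0,"rx": 0,"ry": 0,"rz": 0,"claw": 0.03},{"tx": -0.0015,"ty": -0.024,"tz": 0,"rx": 0,"ry": 0,"rz": 0,"claw": 0.03},{"tx": -0.002,"ty": -0.032,"tz": 0,"rx": 0,"ry": 0,"rz": 0,"claw": 0.03},{"tx": -0.003,"ty": -0.045,"tz": 0,"rx": 0,"ry": 0,"rz": 0,"claw": 0.03},{"tx": -0.004,"ty": -0.065,"tz": 0,"rx": 0,"ry": 0,"rz": 0,"claw": 0.03},{"tx": -0.0055,"ty": -0.09,"tz": 0.01,"rx": 0,"ry": 0,"rz": 0,"claw": 0.03},{"tx": -0.0055,"ty": -0.12,"tz": 0.05,"rx": 0,"ry": 0,"rz": 0,"claw": 0.03},{"tx": -0.0055,"ty": -0.15,"tz": 0.09,"rx": 0,"ry": 0,"rz": 0,"claw": 0.03},{"tx": -0.0055,"ty": -0.17,"tz": 0.13,"rx": 0,"ry": 0,"rz": 0,"claw": 0.03},{"tx": -0.0055,"ty": -0.17,"tz": 0.16,"rx": 0,"ry": 0,"rz": 0,"claw": 0.03},{"tx": -0.0055,"ty": -0.17,"tz": 0.16,"rx": 0,"ry": 0,"rz": 0,"claw": 0.03}]'

```text
clock: 7.7
eef_pos: [571.6, -14.5, 204.5]
tool_rot: [3.133, -0.0, 1.505]
force: [0.1, 0.7, -2.3]
width: 38.9
```

Request:
apply_moves --increments '[{"tx": 0,"ty": 0,"tz": 0.01,"rx": 1.5,"ry": -0.1,"rz": 0,"claw": 0.03},{"tx": 0,"ty": 0,"tz": 0.01,"rx": 3,"ry": -0.2,"rz": 0,"claw": 0.03},{"tx": 0,"ty": 0,"tz": 0.01,"rx": 4.5,"ry": -0.3,"rz": 0,"claw": 0.03},{"tx": 0,"ty": 0,"tz": 0.01,"rx": 6,"ry": -0.38,"rz": 0,"claw": 0.03},{"tx": 0,"ty": 0,"tz": 0.01,"rx": 7.5,"ry": -0.47,"rz": 0,"claw": 0.03},{"tx": 0,"ty": 0,"tz": 0.01,"rx": 9,"ry": -0.57,"rz": 0,"claw": 0.03},{"tx": 0,"ty": 0,"tz": 0.01,"rx": 9,"ry": -0.57,"rz": 0,"claw": 0.03},{"tx": 0,"ty": 0,"tz": 0.01,"rx": 9,"ry": -0.57,"rz": 0,"claw": 0.03}]'

```text
clock: 8.5
eef_pos: [568.2, -12.9, 208.8]
tool_rot: [-3.139, -0.786, 1.505]
force: [0.9, -0.3, -0.9]
width: 39.2
```

```bash
cat > st.py <<'E'
from h import *
np.set_printoptions(precision=3,suppress=True)
s=read_state();print(s['clock'],s['eef_pos'],s['qpos'],s['force'],s['torque'],s['width'])
R=R_of(s['tool_rot']);print(R,'tilt of tool x from up',np.degrees(np.arccos(R[2,0])))
E
python3 st.py
```

```text
8.5 [568.246 -12.9   208.83 ] [ 0.849  0.851 -0.783  1.724 -0.273  0.905  0.347] [ 0.858 -0.253 -0.871] [-0.846  0.062 -0.001] 39.16912956936938
[[ 0.047  0.998  0.044]
 [ 0.705 -0.064  0.706]
 [ 0.708 -0.002 -0.707]] tilt of tool x from up 44.955005987054385
```

Request:
apply_moves --increments '[{"tx": 0,"ty": 0,"tz": 0,"rx": 1.5,"ry": -0.1,"rz": 0,"claw": 0.03},{"tx": 0,"ty": 0,"tz": 0,"rx": 3,"ry": -0.2,"rz": 0,"claw": 0.03},{"tx": 0,"ty": 0,"tz": 0,"rx": 4.5,"ry": -0.3,"rz": 0,"claw": 0.03},{"tx": 0,"ty": 0,"tz": 0,"rx": 6,"ry": -0.38,"rz": 0,"claw": 0.03},{"tx": 0,"ty": 0,"tz": 0,"rx": 7.5,"ry": -0.47,"rz": 0,"claw": 0.03},{"tx": 0,"ty": 0,"tz": 0,"rx": 9,"ry": -0.57,"rz": 0,"claw": 0.03},{"tx": 0,"ty": 0,"tz": 0,"rx": 9,"ry": -0.57,"rz": 0,"claw": 0.03},{"tx": 0,"ty": 0,"tz": 0,"rx": 9,"ry": -0.57,"rz": 0,"claw": 0.03}]'

```text
clock: 9.3
eef_pos: [569.2, -10.6, 210.8]
tool_rot: [1.692, -1.57, 2.961]
force: [0.1, 0.2, -0.1]
width: 39.0
```

```bash
python3 st.py
```

```text
9.3 [569.156 -10.597 210.815] [ 1.053  1.398 -0.988  1.585 -0.474  1.173  0.633] [ 0.112  0.235 -0.087] [-1.292  0.125 -0.021] 39.040560937447566
[[-0.001  0.998  0.06 ]
 [ 0.    -0.06   0.998]
 [ 1.     0.001 -0.   ]] tilt of tool x from up 0.06593499002761283
```

The tool is now fully horizontal. I'll settle at about 20 cm and look.

Request:
apply_moves --increments '[{"tx": 0,"ty": 0,"tz": -0.005,"rx": 0,"ry": 0,"rz": 0,"claw": 0.03},{"tx": 0,"ty": 0,"tz": -0.009,"rx": 0,"ry": 0,"rz": 0,"claw": 0.03},{"tx": 0,"ty": 0,"tz": -0.01,"rx": 0,"ry": 0,"rz": 0,"claw": 0.03},{"tx": 0,"ty": 0,"tz": -0.01,"rx": 0,"ry": 0,"rz": 0,"claw": 0.03},{"tx": 0,"ty": 0,"tz": -0.01,"rx": 0,"ry": 0,"rz": 0,"claw": 0.03},{"tx": 0,"ty": 0,"tz": -0.01,"rx": 0,"ry": 0,"rz": 0,"claw": 0.03},{"tx": 0,"ty": 0,"tz": -0.01,"rx": 0,"ry": 0,"rz": 0,"claw": 0.03},{"tx": 0,"ty": 0,"tz": -0.01,"rx": 0,"ry": 0,"rz": 0,"claw": 0.03}]'

```text
clock: 10.1
eef_pos: [569.0, -12.6, 200.0]
tool_rot: [0.172, -1.567, -1.807]
force: [0.7, -0.4, -1.2]
width: 39.3
```

```bash
python3 st.py; python3 - <<'E'
from h import *
s=read_state();p=s['eef_pos']
im1=get_image('top')[:,:,::-1];im2=get_image('scene')[:,:,::-1]
o=[]
for n,im in(('top',im1),('scene',im2)):
    x,y=proj(n,[p])[0].astype(int);print(n,x,y);x=max(x,40);y=max(y,40);o.append(cv2.resize(im[y-40:y+40,x-40:x+40],(400,400),interpolation=2))
full=np.hstack([cv2.resize(im1,(267,200)),cv2.resize(im2,(267,200)),np.zeros((200,266,3),np.uint8)])
cv2.imwrite('pics/g5.png',np.vstack([np.hstack(o),full]))
E
```

```text
10.1 [568.962 -12.62  200.02 ] [ 1.055  1.415 -0.981  1.578 -0.467  1.173  0.642] [ 0.652 -0.443 -1.173] [-1.401  0.096 -0.021] 39.33879282632093
[[-0.001  0.998  0.063]
 [-0.003 -0.063  0.998]
 [ 1.     0.001  0.003]] tilt of tool x from up 0.1923429181968674
top 232 142
scene 266 105
```

View pics/g5.png

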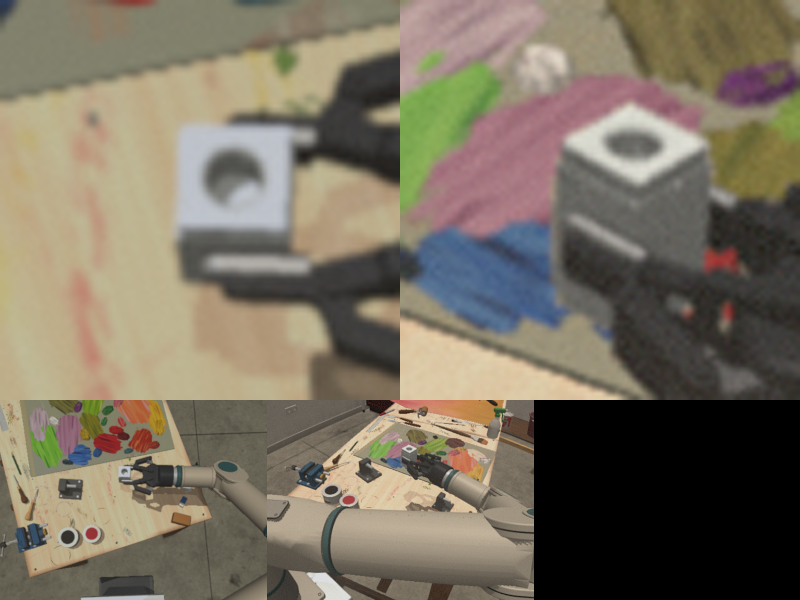

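The hole faces straight up, at crop (235,178) in the top view and (635,143) in the scene view. The block stands upright between the pads, and the bystanders look untouched. I'll hand it in.

```bash
python3 -c "
from cell import *
print(abs(read_state()['qd']).max());print(finish_job())"
```

```text
0.002101034344451829
the job is handed in; nothing more can be done
None
```

I handed the job in with the spacer held still about 200 mm above the table, its hole facing straight up. `finish_job` gives no verdict, so this rests on my own checks.

- **Drilled end:** in the first pictures the end facing the camera was plain, so I took the far end as the drilled one. It then slid about 20–22 mm onto the larger stand's pin with under about 1 N along the pin and no slip in the grip. The depth comes from a pin-tip position good to about 5 mm, so I could not measure it exactly. The missing resistance shows it was the hole.
- **Final pose:** the clock stood at 10.1 s. The tool is tilted 0.2° from the wanted attitude, the fingers are at 39.3 mm on the block, and joint speeds are below 0.003 rad/s. The last pictures from both cameras show the hole open upwards.
- **Bystanders:** the arm never went near the tin. It passed over the corner with the sanding block and eraser only in the air, with no contact forces. In the last top view nothing looks moved, but I did not measure their positions.
- **Other checks:** the first two move calls were refused because every row needs all seven values, so nothing moved. During the grasp the tool stopped 1.6 mm above its commanded height. I allowed for this in the height at the pin. No final check failed.

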